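Fill the knob jar through the spring-gate funnel

ROBOT

A 6-joint arm with a two-finger parallel gripper is mounted at the origin on the work surface. World frame = base frame: x ahead of the robot, y to its left, z up, the work surface at z = 0. Lengths are in m, angles in degrees, forces in N, time in s.
With the tool pointing down it reaches from about 0.425 to 0.95 m from the base axis. Payload 14.7 kg.
Tool frame: the origin (TCP) lies on the centre line of the jaws, within the pads' length; the fingertips stand env.finger_overhang ahead of it and the grasp point (between the pads) lies 11 mm behind it (env.finger_overhang is the distance from the TCP to the fingertips, in m); z points along the fingers, y is the line along which they close (so a half turn about z gives the same grasp; the last joint's range is limited). The gripper opens to 85 mm and grips with 20 to 120 N. Pads are 22 mm wide; open, the fingers measure 114 mm over their backs; the gripper's body (76 mm by 85 mm) begins 54 mm behind the grasp point. The pads swing forward as they close: fully open they stand 13 mm farther back than shut.
Start: joints at [62.876, 27.513, 91.461, -0, 61.026, -2.67], TCP at [0.269, 0.592, 0.239] pointing down, gripper open.
Joint ranges: [-157.49, 157.49], [-46.99, 117.5], [13.45, 153.17], [-89.5, 269.5], [5.16, 153.95], [-167.48, 167.48]. Speed limits (degrees/s): [108.29, 108.29, 136.94, 172.46, 172.46, 172.46].

INTERFACE

Orientations are given as [roll, pitch, yaw] about the fixed x, y, z axes, in that order (R = Rz(yaw) Ry(pitch) Rx(roll)).
In Python, from workcell import env gives the robot as it stands. The module is installed in compiled form; this text tells all that it offers. Calls block until the motion is done:
- env.move_to(position, orientation): joint-space move of the TCP to a pose.
- env.move_linear(position, rotation=None, max_speed=0.15, guard=None): straight line of the TCP; rotation=None keeps the orientation; max_speed is the mean speed in m/s. With guard (N) it stops when the force on the tool has changed by that much, and returns True; else False.
- env.movej(angles): joint-space move.
- env.grip(opening, squeeze=None): finger opening in m; squeeze is the grip in N (None keeps the last); returns when the fingers have stopped.
- env.dwell(seconds).
- env.ik(position, orientation): joint angles nearest the present ones, or None.
- env.read_state(): the state.
- env.grab_frame(name): name is "scene" or "top" or "wrist"; returns the picture (384x512x3 uint8, red, green, blue); there is no depth.
- env.camera_info(name): a dict with "K" (3x3 intrinsics, pixels), "extrinsics" (4x4, takes a point from camera to world coordinates); the wrist camera has in their place "tool_from_camera" (4x4, takes a point from camera to tool coordinates, whose origin is the TCP and whose axes are the flange's). Camera axes: x right, y down, z forward; pixel columns grow to the right and rows downward; lengths in m; the calibration is good to about 2 mm. A picture is of the moment at which its call begins: read the wrist's pose just before it. camera_info takes no time and is no camera call.
A pose or a line that the arm cannot do raises env.IKError and nothing moves.
- env.hand_in(): hands the job in; it is judged then, once.
Trained networks look in the newest picture that a camera, given by its name, has taken for a name from the list of things; names that differ only in an ending like _2 or _b are one class to them, and where a whole thing is asked for, a point or a joint stands for the part that bears it (a point fixed in the world has none). Each returns a list of dicts, best first, with "confidence" (0 to 1); they miss things now and then, are a little off and sometimes report something else, mostly with a low value. They report only what shows in the picture. A call takes as long as a camera call.
- env.search_frame(camera, query): "extent" ([left, top, right, bottom] as shares, 0 to 1, of the picture: columns of its width, rows of its height, round what is visible of it).
- env.spot_point(camera, query): "at" ([column, row] as shares, 0 to 1, of the picture: columns of its width, rows of its height: a listed point, or the origin of a listed thing).
The state is a dict: "time": time; "joints": joint angles; "qd": joint speeds; "tau": joint torques, N m; "eef_pos": TCP position; "orientation": TCP orientation; "wrist_force": force on the tool from outside, world axes, zero at the start; "torque": the same for the moment, N m; "grip_width": finger opening in m; "finger_force": force on a finger pad.
Only numpy, scipy, OpenCV 4.12 (cv2) and the standard library are available. Lean on these libraries where they do the work, as an engineer would, in place of code of your own. Each camera call takes 0.05 s, during which the arm holds its last target. There are 200 camera calls.

TASK

Tip all four brown wooden ball knobs from the white tray into the funnel while its slide is shut, and put the empty tray back flat on the cork mat, lined up with it. Then pull the orange slide pull all the way out to its stop and hold it until all four knobs have dropped into the jar below, and let the slide go fully shut again. Leave the jar standing in its place and leave the hex key and the two corner blocks where they lie.

Things in the scene. Friction and masses are not known exactly. Their poses are not given: they have to be found in the camera images.
- stand: cream filling stand, fixed, on the left or right. Origin: underside centre of its 130 x 130 x 8 mm base, below the funnel's axis; z up; front (pull side) is -x. Round funnel: rim 172 mm up, mouth 154 mm outer, 146 inner diameter, cone down to a straight neck of 64 mm inner diameter 104 to 120 mm up, closed below by the slide plate. Cheeks at y = +-60 mm carry it; the jar stands beneath
- funnel_mouth (a point): centre of the funnel's mouth, level with its rim (172 mm above the platform)
- slide (a joint): spring slide plate under the funnel: 0 = shut (fully in), 0.068 m = out at its stop. Moves along the stand's -x. The spring pulls it shut with 2 N at the start, 5 N at the stop; let go, it shuts by itself in under a second. Knobs in the funnel fall into the jar only when it is drawn out
- pull_grip (a point): grip point in the slide's orange upright pull; moves with it. The pull is a block 16 mm thick along the stand's x, 40 mm wide along y, 98 to 160 mm above the platform; this point is at 145 mm, mid-block. Shut, it is 125 mm in front (-x) of the funnel's axis; 40 mm free between it and the rim. Grip from above, across either direction
- jar: clear plastic jar, loose, standing on the stand's base between four 6 mm stops under the slide: 77 mm outer diameter, 70 mm inner, 80 mm high, 4 mm floor; origin: centre of its underside, z up. It need not be touched
- mat: cork mat, fixed, 220 (x) x 130 (y) x 4 mm, origin centre of its underside, at the height of the platform
- tray: white pouring tray, 171 x 76 mm, 0.22 kg, flat underside, lying on the mat. Origin: on the underside, 80 mm from the rear end; z up, +x to the nose. Trough x = -34 to 90 mm, 68 mm wide inside, walls 34 mm high, floor 4 mm up; from x = 50 mm a 15 degree ramp rises to the open nose: knobs roll out when tipped nose-down over 15 degrees; 45 empties it
- tray_grip (a point): grip point in the tray's green upright grip, a 22 x 22 mm square post 2 to 88 mm high behind the trough, at x = -62 mm in the tray's frame; this point is 68 mm above the tray's underside; moves with the tray
- tray_nose (a point): middle of the tray's nose edge, where the knobs roll off: x = 90 mm, 15 mm above the underside in the tray's frame
- hex_key: aluminium hex key, 118 x 48 mm, 8 mm thick, lying flat near the middle; leave alone
- block_a: birch corner block, L-shaped, 75 x 75 x 40 mm, on the left; leave alone
- block_b: birch corner block, L-shaped, 75 x 75 x 40 mm, on the right; leave alone
- knob1: brown wooden ball knob 1 of 4, a 26 mm ball of 16 g with a brass insert, loose in the tray; origin: its centre. Rolls freely
- knob2: brown wooden ball knob 2 of 4, a 26 mm ball of 16 g with a brass insert, loose in the tray; origin: its centre. Rolls freely
- knob3: brown wooden ball knob 3 of 4, a 26 mm ball of 16 g with a brass insert, loose in the tray; origin: its centre. Rolls freely
- knob4: brown wooden ball knob 4 of 4, a 26 mm ball of 16 g with a brass insert, loose in the tray; origin: its centre. Rolls freely

How it is judged (in metres and radians):
On the way, in this order (a step that is already met when the one before it is completed fails the run):
1. all four knobs lie in the funnel with the slide shut (z of knob1 in the frame of stand between 0.103 and 0.18 m and horizontal distance between each of knob1, knob2, knob3, knob4 and funnel_mouth below 0.072 m and z of knob2 in the frame of stand between 0.103 and 0.18 m and z of knob3 in the frame of stand between 0.103 and 0.18 m and z of knob4 in the frame of stand between 0.103 and 0.18 m and value of joint slide below 0.008 m), for 0.3 s.
2. the tray is back flat on the mat and let go, lined up with it, the knobs still in the funnel with the slide shut (all of step 1 and horizontal distance between tray and mat below 0.035 m and angle between tray's own z axis and vertical below 0.06 rad and height (world z) of tray below 0.012 m and angle between the x axis of tray and the x axis of mat, either way round below 0.35 rad and contact force between the fingers and tray below 0.1 N), for 0.2 s.
3. the slide is out at its stop (over 62 of 68 mm) with all four knobs in the jar (value of joint slide above 0.062 m and z of knob1 in the frame of jar between 0 and 0.08 m and horizontal distance between each of knob1, knob2, knob3, knob4 and jar below 0.034 m and z of knob2 in the frame of jar between 0 and 0.08 m and z of knob3 in the frame of jar between 0 and 0.08 m and z of knob4 in the frame of jar between 0 and 0.08 m), for 0.2 s.
At the end, for the whole second after the job is handed in: All four knobs lie at rest inside the jar; the jar stands upright in its place under the funnel (within 12 mm); the slide is shut (within 5 mm); the tray lies flat and still on the mat, its origin within 35 mm of the mat's centre, and lined up with it within 0.35 rad (z of knob1 in the frame of jar between 0 and 0.08 m and horizontal distance between each of knob1, knob2, knob3, knob4 and jar below 0.034 m and z of knob2 in the frame of jar between 0 and 0.08 m and z of knob3 in the frame of jar between 0 and 0.08 m and z of knob4 in the frame of jar between 0 and 0.08 m and linear speed of each of knob1, knob2, knob3, knob4 below 0.03 m/s and horizontal distance between tray and mat below 0.035 m and angle between each of tray, jar's own z axis and vertical below 0.06 rad and height (world z) of tray below 0.012 m and angle between the x axis of tray and the x axis of mat, either way round below 0.35 rad and value of joint slide below 0.005 m and horizontal distance between jar and stand below 0.012 m and z of jar in the frame of stand below 0.014 m and linear speed of tray below 0.02 m/s); the robot touches nothing.
It fails at once if the hex key or a corner block moved more than 25 mm (distance of any of hex_key, block_a, block_b from where it was at the start of the episode above 0.025 m).
It also fails if it takes over 66 s, if anything falls off the work surface, if the arm or the gripper's body presses on something with over 40 N, if the wrist force passes 120 N, or if a joint passes its speed limit or range.

## Working session

There is one attempt and no reset: what is moved stays moved. The work goes in short steps, each a Python script; the robot and the scene stay as the last script left them, time stands still between calls to the robot, and variables do not carry over. Pictures are saved under pics/ and viewed, at most 10 in all, crops included, and the job is handed in when it is done.

```bash
mkdir -p pics; cat > h.py <<'E'
import numpy as np, cv2
from workcell import env
def ray(cam,at):
    c=env.camera_info(cam);K=np.array(c["K"]);T=np.array(c["extrinsics"])
    d=T[:3,:3]@np.linalg.inv(K)@np.array([at[0]*512,at[1]*384,1]);return T[:3,3],d
def onz(cam,at,z):
    o,d=ray(cam,at);return o+d*(z-o[2])/d[2]
def save(cam,n):
    f=env.grab_frame(cam);cv2.imwrite(f"pics/{n}.png",cv2.cvtColor(f,cv2.COLOR_RGB2BGR));return f
E
python3 - <<'E'
from h import *
np.set_printoptions(precision=4,suppress=True)
print(env.finger_overhang,env.read_state()["time"])
Z=dict(stand=0,funnel_mouth=.172,pull_grip=.145,jar=.008,mat=0,tray=.004,tray_grip=.072,tray_nose=.019,hex_key=.004,block_a=.0,knob1=.021)
for cam in("top","scene"):
    save(cam,cam)
    for q,z in Z.items():
        for r in env.spot_point(cam,q)[:4]:
            print(cam,q,round(r["confidence"],2),np.round(r["at"],3),onz(cam,r["at"],z))
E
python3 -c "
import cv2,numpy as np
cv2.imwrite('pics/both.png',np.vstack([cv2.resize(cv2.imread('pics/%s.png'%n),(400,300)) for n in('top','scene')]))"
```

```text
0.008 0.0
top stand 0.89 [0.67 0.45] [ 0.6575 -0.2822  0.    ]
top funnel_mouth 0.67 [0.695 0.423] [ 0.6608 -0.2849  0.172 ]
top pull_grip 0.9 [0.675 0.533] [ 0.5427 -0.2564  0.145 ]
top jar 0.62 [0.383 0.395] [0.7314 0.189  0.008 ]
top jar 0.17 [0.678 0.531] [ 0.5556 -0.2895  0.008 ]
top mat 0.64 [0.385 0.478] [0.6282 0.188  0.    ]
top tray 0.82 [0.378 0.482] [0.623  0.1991 0.004 ]
top tray_grip 0.81 [0.36  0.531] [0.5574 0.2162 0.072 ]
top tray_grip 0.5 [0.379 0.482] [0.615  0.1869 0.072 ]
top tray_nose 0.57 [0.378 0.415] [0.7044 0.1965 0.019 ]
top tray_nose 0.56 [0.383 0.489] [0.6127 0.1884 0.019 ]
top hex_key 0.71 [0.49  0.532] [0.5595 0.0163 0.004 ]
top hex_key 0.68 [0.672 0.445] [ 0.6627 -0.2852  0.004 ]
top block_a 0.89 [0.206 0.558] [0.5336 0.4791 0.    ]
top block_a 0.59 [0.779 0.522] [ 0.5658 -0.4563  0.    ]
top block_a 0.4 [0.373 0.483] [0.6232 0.2075 0.    ]
top knob1 0.62 [0.364 0.468] [0.6381 0.2195 0.021 ]
top knob1 0.49 [0.387 0.462] [0.6453 0.1809 0.021 ]
top knob1 0.43 [0.382 0.498] [0.6017 0.1897 0.021 ]
top knob1 0.39 [0.363 0.498] [0.6017 0.2197 0.021 ]
scene s
[... 630 characters left out ...]
4127 -0.1883  0.004 ]
scene tray_grip 0.74 [0.372 0.611] [ 0.5757 -0.2291  0.072 ]
scene tray_grip 0.66 [0.556 0.433] [0.5575 0.2109 0.072 ]
scene tray_nose 0.65 [0.571 0.498] [0.6273 0.1791 0.019 ]
scene tray_nose 0.6 [0.617 0.524] [0.7156 0.2007 0.019 ]
scene hex_key 0.67 [0.476 0.564] [ 0.5861 -0.0176  0.004 ]
scene hex_key 0.24 [0.575 0.488] [0.6079 0.2121 0.004 ]
scene block_a 0.73 [0.244 0.758] [ 0.5614 -0.4638  0.    ]
scene block_a 0.72 [0.63  0.388] [0.5346 0.4598 0.    ]
scene knob1 0.59 [0.577 0.499] [0.637  0.1839 0.021 ]
scene knob1 0.57 [0.595 0.489] [0.646  0.2228 0.021 ]
scene knob1 0.4 [0.572 0.495] [0.6258 0.1832 0.021 ]
scene knob1 0.36 [0.585 0.473] [0.612  0.2325 0.021 ]
```

View pics/top.png

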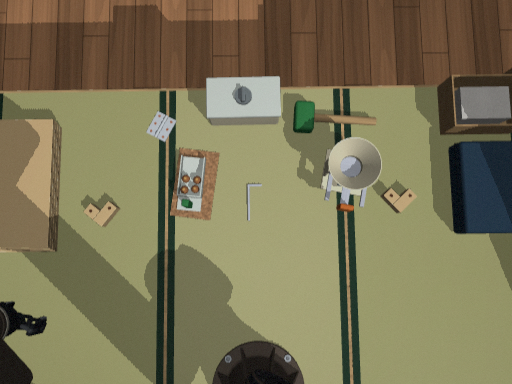

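View pics/scene.png

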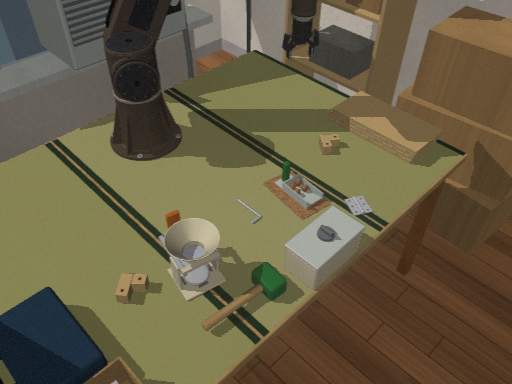

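The top view shows the tray on the mat at about (193,184) with its green grip at (187,204). The funnel is at (355,163), with the orange pull at (347,208). The scene view agrees. Next I take close looks with the wrist camera over both.

```bash
cat >> h.py <<'E'
from scipy.spatial.transform import Rotation as R
def rot(o): return R.from_euler("xyz",o,degrees=True).as_matrix()
def wray(st,uv):
    c=env.camera_info("wrist");T=np.eye(4);T[:3,:3]=rot(st["orientation"]);T[:3,3]=st["eef_pos"]
    M=T@np.array(c["tool_from_camera"]);return M[:3,3],M[:3,:3]@np.linalg.inv(np.array(c["K"]))@np.array([uv[0],uv[1],1])
def wonz(st,uv,z):
    o,d=wray(st,uv);return o+d*(z-o[2])/d[2]
E
python3 - <<'E'
from h import *
import json
np.set_printoptions(precision=4,suppress=True)
print(env.camera_info("wrist"))
S={}
for n,p,y,Q in(("f",[.54,-.265,.42],-12,dict(funnel_mouth=.172,pull_grip=.145,jar=.008,stand=0)),
        ("t",[.57,.2,.38],-7,dict(mat=0,tray=.004,tray_grip=.072,tray_nose=.019,knob1=.021))):
    env.move_to(p,[180,0,y]); st=env.read_state(); S[n]={k:np.array(st[k]).tolist() for k in("eef_pos","orientation")}
    save("wrist","w"+n)
    for q,z in Q.items():
        for r in env.spot_point("wrist",q)[:4]:
            uv=np.array(r["at"])*[512,384]; print(q,round(r["confidence"],2),uv,wonz(st,uv,z))
print(S,env.read_state()["time"]); json.dump(S,open("S.json","w"))
E
python3 -c "
import cv2,numpy as np
cv2.imwrite('pics/w2.png',cv2.resize(np.hstack([cv2.imread('pics/%s.png'%n) for n in('wf','wt')]),(800,300)))"
```

```text
{'K': array([[314.8828,   0.    , 260.3534],
       [  0.    , 314.8828, 188.0494],
       [  0.    ,   0.    ,   1.    ]]), 'tool_from_camera': array([[ 0.0007, -0.9466, -0.3225,  0.0831],
       [ 1.    ,  0.0007,  0.0003, -0.0001],
       [-0.    , -0.3225,  0.9466, -0.133 ],
       [ 0.    ,  0.    ,  0.    ,  1.    ]])}
funnel_mouth 0.79 [256.9216  46.8864] [ 0.6571 -0.2852  0.172 ]
stand 0.71 [370.4832  89.088 ] [ 0.5707 -0.4594  0.    ]
stand 0.68 [257.024   57.1008] [ 0.6584 -0.2838  0.    ]
mat 0.37 [252.416  151.4112] [0.5448 0.2152 0.    ]
tray 0.72 [265.0112  92.8896] [0.6345 0.1836 0.004 ]
tray 0.59 [253.4912 103.104 ] [0.6215 0.2033 0.004 ]
tray_grip 0.86 [253.2864 153.1008] [0.5573 0.2106 0.072 ]
tray_nose 0.72 [247.5008  33.792 ] [0.718 0.199 0.019]
tray_nose 0.33 [237.7216 111.7056] [0.6128 0.2285 0.019 ]
knob1 0.66 [238.8992 111.5136] [0.613  0.2265 0.021 ]
knob1 0.65 [238.4896  89.5872] [0.6446 0.2225 0.021 ]
knob1 0.62 [261.4784 109.7088] [0.6114 0.192  0.021 ]
knob1 0.58 [263.8848  92.6976] [0.6356 0.1855 0.021 ]
{'f': {'eef_pos': [0.5402575563208173, -0.2643933530962764, 0.41984325457427263], 'orientation': [-179.98793348534872, 0.013142830982637042, -11.93468917293495]}, 't': {'eef_pos': [0.5703522268894705, 0.19905145230906415, 0.3801035932560676], 'orientation': [179.98954912791885, -0.012141861468417704, -7.058101908817233]}} 6.6667
```

View pics/wf.png

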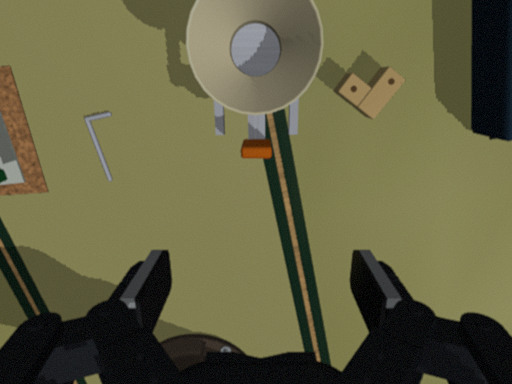

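View pics/wt.png

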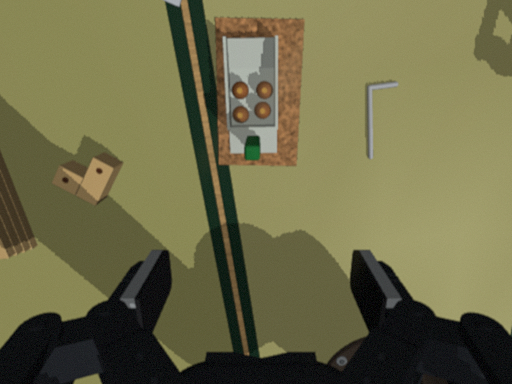

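The left/funnel view shows the rim spanning columns 187–323 with its bottom at row 113, and the pull at (257,149). The tray view shows the mat corners at (217,17), (303,19), (297,165) and (219,164), all four knobs, and the green grip at (253,148). I now refine the poses and check the IK for possible pour headings.

```bash
python3 - <<'E'
from h import *
import json
from scipy.optimize import least_squares
np.set_printoptions(precision=4,suppress=True)
S=json.load(open("S.json"))
f=cv2.imread("pics/wf.png");t=cv2.imread("pics/wt.png")
def seg(im,lo,hi,box):
    m=cv2.inRange(cv2.cvtColor(im,cv2.COLOR_BGR2HSV),lo,hi);k=np.zeros_like(m);a,b,c,d=box;k[b:d,a:c]=m[b:d,a:c]
    p=np.argwhere(k)[:,::-1];return p
mp=np.array([wonz(S["t"],u,.004)[:2] for u in[(217,17),(303,19),(297,165),(219,164)]])
print("mat",mp,mp.mean(0),"yaw",np.degrees(np.arctan2(*((mp[0]+mp[1]-mp[2]-mp[3])[::-1]))))
g=seg(t,(50,100,20),(90,255,255),(235,125,275,165));print("green",g.min(0),g.max(0))
a=g[:,1].min();print("V", [ (y,g[g[:,1]==y][:,0].min(),g[g[:,1]==y][:,0].max(),t[y,253].tolist()) for y in range(g[:,1].min(),g[:,1].max()+1,2)])
for z,u in((.004,(230,152)),(.004,(277,152)),(.038,(225,37)),(.038,(278,37)),(.019,(225,37)),(.019,(278,37))):print("tr",u,z,wonz(S["t"],u,z))
o=seg(f,(3,150,60),(18,255,255),(230,130,285,170));print("orange",o.min(0),o.max(0),[ (y,o[o[:,1]==y][:,0].min(),o[o[:,1]==y][:,0].max(),f[y,257].tolist()) for y in range(o[:,1].min(),o[:,1].max()+1,2)])
for y in(40,60,80): # rim edges
    pass
rim=np.array([wonz(S["f"],u,.172)[:2] for u in[(187,42),(323,42),(256,114),(204,88),(307,88)]])
s=least_squares(lambda p:np.hypot(*(rim-p[:2]).T)-p[2],[.66,-.28,.077]);print("rim",s.x,s.fun)
n=[wonz(S["f"],u,.104)[:2] for u in[(230,48),(281,48)]];print("neck",np.mean(n,0))
for z in(.16,):
  for u in((242,140),(271,140),(272,149),(242,149)):print("pull",u,wonz(S["f"],u,z))
E
```

```text
mat [[0.747  0.24  ]
 [0.7293 0.1172]
 [0.5137 0.1443]
 [0.5313 0.273 ]] [0.6304 0.1936] yaw -7.918914191609112
green [245 137] [259 159]
V [(137, np.int64(248), np.int64(257), [22, 52, 18]), (139, np.int64(247), np.int64(258), [22, 48, 16]), (141, np.int64(247), np.int64(258), [18, 49, 14]), (143, np.int64(246), np.int64(258), [28, 53, 19]), (145, np.int64(246), np.int64(258), [28, 62, 13]), (147, np.int64(245), np.int64(258), [46, 97, 29]), (149, np.int64(245), np.int64(259), [51, 105, 31]), (151, np.int64(245), np.int64(259), [50, 104, 30]), (153, np.int64(245), np.int64(259), [52, 104, 34]), (155, np.int64(245), np.int64(259), [48, 101, 26]), (157, np.int64(245), np.int64(258), [47, 102, 25]), (159, np.int64(246), np.int64(257), [44, 92, 40])]
tr (230, 152) 0.004 [0.5491 0.2517 0.004 ]
tr (277, 152) 0.004 [0.5397 0.175  0.004 ]
tr (225, 37) 0.038 [0.7153 0.2298 0.038 ]
tr (278, 37) 0.038 [0.7064 0.1577 0.038 ]
tr (225, 37) 0.019 [0.7178 0.2314 0.019 ]
tr (278, 37) 0.019 [0.7086 0.1565 0.019 ]
orange [241 139] [271 158] [(139, np.int64(265), np.int64(267), [49, 59, 81]), (141, np.int64(244), np.int64(269), [13, 36, 75]), (143, np.int64(243), np.int64(270), [10, 39, 76]), (145, np.int64(242), np.int64(270), [7, 35, 75]), (147, np.int64(242), np.int64(271), [3, 54, 112]), (149, np.int64(241), np.int64(271), [5, 74, 146]), (151, np.int64(241), np.int64(271), [14, 79, 155]), (153, np.int64(241), np.int64(271), [18, 78, 157]), (155, np.int64(241), np.int64(271), [14, 77, 155]), (157, np.int64(243), np.int64(270), [26, 74, 139])]
rim [ 0.6598 -0.2838  0.0751] [ 0.0001 -0.0001  0.0001 -0.0002  0.0001]
neck [ 0.6626 -0.2838]
pull (242, 140) [ 0.5576 -0.2446  0.16  ]
pull (271, 140) [ 0.5501 -0.2802  0.16  ]
pull (272, 149) [ 0.5386 -0.2792  0.16  ]
pull (242, 149) [ 0.5464 -0.2421  0.16  ]
```

```bash
cat >> h.py <<'E'
OFF=np.array([-.152,0,.042])  # TCP relative to nose in tray frame
F=np.array([.6605,-.2838,.172])
def pour(h,th,back=.022,z=.190):
    d=np.array([np.cos(np.radians(h)),np.sin(np.radians(h)),0])
    n=np.array([F[0],F[1],z])-back*d
    return n+rot([0,th,h])@OFF,[180,th,h]
E
python3 - <<'E'
from h import *
import json
np.set_printoptions(precision=4,suppress=True)
S=json.load(open("S.json"))
g=wonz(S["t"],(252,153),.092);p=wonz(S["f"],(256,152.5),.16)
print("post",g,"pull",p,"dist",np.hypot(*(F-p)[:2]),"yaw",np.degrees(np.arctan2(*(F-p)[[1,0]])))
for h in range(-180,180,15):
    r=[]
    for th in(0,15,30,45,55):
        q=env.ik(*pour(h,th));r.append(q)
    if all(x is not None for x in r): print(h,np.round(r[0]),np.round(r[2]),np.round(r[4]))
E
```

```text
post [0.562  0.2113 0.092 ] pull [ 0.5384 -0.2585  0.16  ] dist 0.12472149153845777 yaw -11.723160271284602
-75 [-13.  26.  95.  -0.  59. 152.] [-29.  35.  75.  21.  91. 133.] [-37.  50.  56.  35. 117. 132.]
-60 [-16.  23. 100.  -0.  57. 134.] [-28.  36.  74.  16.  96. 120.] [-34.  53.  49.  27. 127. 123.]
-45 [-20.  21. 104.  -0.  55. 115.] [-27.  37.  73.   9.  99. 107.] [-30.  56.  43.  17. 134. 110.]
-30 [-24.  20. 106.  -0.  55.  96.] [-26.  37.  72.   2. 101.  94.] [-27.  57.  40.   4. 137.  95.]
-15 [-29.  20. 106.  -0.  55.  76.] [-25.  37.  73.  -5. 100.  80.] [-23.  57.  40. -10. 137.  78.]
0 [-33.  21. 103.  -0.  55.  57.] [-24.  37.  73. -12.  98.  67.] [-20.  56.  44. -22. 132.  64.]
15 [-37.  23. 100.  -0.  57.  38.] [-23.  36.  74. -18.  94.  54.] [-16.  53.  50. -31. 124.  52.]
30 [-39.  26.  95.  -0.  59.  21.] [-23.  35.  76. -23.  89.  42.] [-13.  49.  57. -38. 114.  44.]
45 [-40.  30.  88.  -0.  62.   5.] [-22.  34.  77. -28.  82.  30.] [-11.  45.  66. -44. 103.  38.]
60 [-40.  34.  82.  -0.  65. -10.] [-22.  33.  79. -31.  75.  18.] [ -9.  41.  75. -50.  91.  33.]
75 [-39.  37.  75.   0.  68. -24.] [-22.  32.  81. -33.  67.   7.] [ -8.  36.  84. -56.  78.  29.]
90 [-37.  41.  68.   0.  71. -37.] [-22.  31.  83. -33.  58.  -6.] [ -8.  32.  93. -63.  65.  26.]
105 [-35.  44.  61.   0.  75. -50.] [-23.  30.  85. -31.  50. -20.] [ -9.  27. 101. -72.  52.  24.]
120 [-32.  47.  56.   0.  77. -62.] [-23.  29.  86. -26.  43. -37.] [-12.  24. 107. -83.  37.  24.]
135 [-29.  49.  52.   0.  79. -74.] [-24.  29.  87. -17.  37. -58.] [-17.  21. 112. 259.  23.  29.]
150 [-27.  50.  49.   0.  81. -87.] [-25.  28.  88.  -4.  34. -83.] [-24.  20. 114. 210.  10.  64.]
165 [-24.  50.  50.   0.  80. -99.] [ -26.   28.   88.   10.   35. -108.] [-30.  20. 114. 122.  15. 138.]
```

```bash
python3 - <<'E'
from h import *
np.set_printoptions(precision=4,suppress=True)
P=np.array([.5622,.2112]);h=-7
env.move_to([*P,.18],[180,0,h])
env.move_linear([*P,.061],max_speed=.1,guard=15)
env.grip(0,100)
s=env.read_state();print(s["time"],s["grip_width"],s["finger_force"],s["eef_pos"],s["wrist_force"])
env.move_linear([*P,.075],max_speed=.05)
env.move_linear([*P,.27],[180,-8,h],max_speed=.15)
s=env.read_state();print(s["time"],s["grip_width"],s["finger_force"],s["eef_pos"],s["orientation"],s["wrist_force"])
save("wrist","lift")
E
```

```text
9.4333 0.021049809965394812 97.93683886528015 [0.5624 0.2113 0.0612] [ 0.3261 -0.1778  5.6684]
11.3167 0.02120051820003407 97.94659495353699 [0.5618 0.211  0.2689] [179.9559  -7.9038  -6.9988] [ 0.3551 -0.1171 -2.4247]
```

View pics/lift.png

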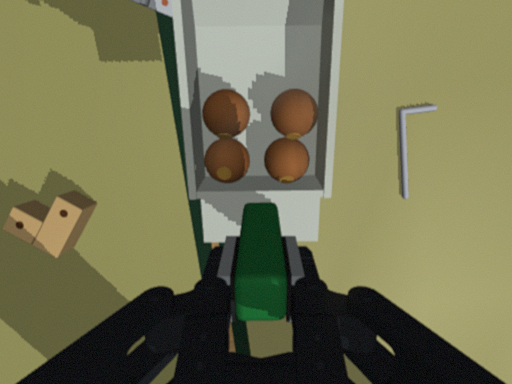

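The tray is gripped squarely, with all four knobs at its rear end around (257,135). Next I carry it over and pour slowly.

```bash
python3 - <<'E'
from h import *
np.set_printoptions(precision=4,suppress=True)
h=-15
p,o=pour(h,-8,z=.25); env.move_linear(p,o,max_speed=.22)
p,o=pour(h,0); env.move_linear(p,o,max_speed=.1)
for th in(8,14,17,20,23,27): 
    p,o=pour(h,th); env.move_linear(p,o,max_speed=.03)
env.dwell(.3)
for th in(35,43,50):
    p,o=pour(h,th); env.move_linear(p,o,max_speed=.07)
env.dwell(.4)
a=save("wrist","p1")
s=env.read_state();print(s["time"],s["grip_width"],s["finger_force"],s["eef_pos"],s["orientation"],s["wrist_force"])
b=env.grab_frame("scene")[190:310,110:270]
cv2.imwrite("pics/p.png",cv2.cvtColor(np.hstack([cv2.resize(a,(400,300)),cv2.resize(b,(400,300))]),cv2.COLOR_RGB2BGR))
E
```

```text
19.6 0.021111667691735583 98.11121106147766 [ 0.5759 -0.2611  0.3337] [179.9982  49.9614 -15.0004] [ 0.1503  0.7392 -1.5329]
```

View pics/p.png

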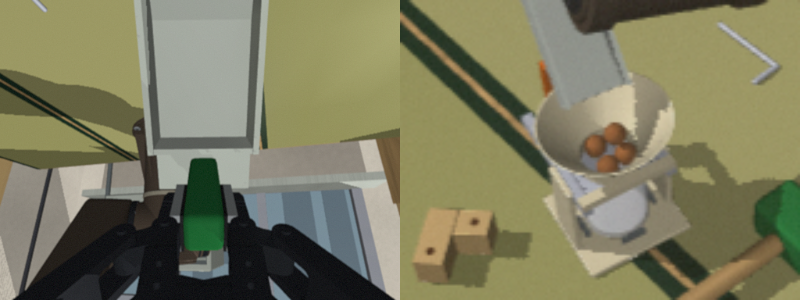

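All four knobs are in the funnel and the tray is empty. Now the tray goes back.

```bash
python3 - <<'E'
from h import *
np.set_printoptions(precision=4,suppress=True)
p,o=pour(-15,20,back=.03,z=.25); env.move_linear(p,o,max_speed=.2)
P=[.569,.2022]
env.move_linear([*P,.20],[180,0,-8],max_speed=.25)
env.move_linear([*P,.085],max_speed=.15)
print(env.move_linear([*P,.0585],max_speed=.03,guard=5),env.read_state()["eef_pos"])
env.grip(.06)
env.move_linear([*P,.19],max_speed=.15)
env.dwell(.1)
s=env.read_state();print(s["time"],s["finger_force"])
a=save("wrist","b1"); b=env.grab_frame("scene")[150:310,110:330]
cv2.imwrite("pics/b.png",cv2.cvtColor(np.hstack([cv2.resize(a,(400,300)),cv2.resize(b,(400,300))]),cv2.COLOR_RGB2BGR))
E
```

```text
True [0.5687 0.2022 0.0612]
25.725 0.0
```

View pics/b.png

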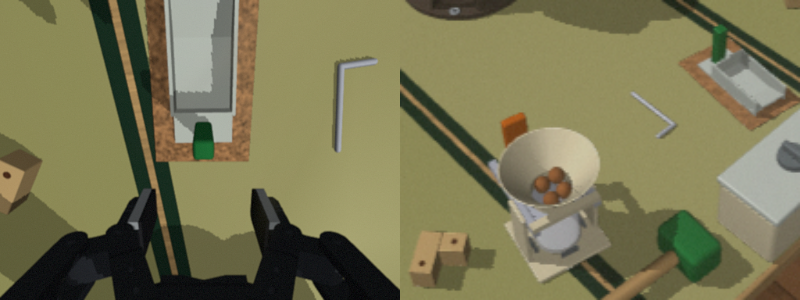

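The tray is flat and centred on the mat, and the knobs are still in the funnel. Now I pull the slide.

```bash
python3 - <<'E'
from h import *
np.set_printoptions(precision=4,suppress=True)
y=-11.8;p=np.array([.5384,-.2585,.134]);d=-np.array([np.cos(np.radians(y)),np.sin(np.radians(y)),0])
up=np.array([0,0,.1])
env.move_to(p+up,[180,0,y]); env.grip(.065)
print(env.move_linear(p,max_speed=.1,guard=12))
env.grip(0,60); s=env.read_state(); p0=np.array(s["eef_pos"]);print(s["grip_width"],s["finger_force"],s["wrist_force"])
print(env.move_linear(p0+d*.073,max_speed=.08,guard=14))
env.dwell(1.0)
s=env.read_state();p1=np.array(s["eef_pos"]);print(s["time"],(p1-p0)@d,s["wrist_force"])
a=save("wrist","s1"); b=env.grab_frame("scene")[190:310,110:270]
cv2.imwrite("pics/s.png",cv2.cvtColor(np.hstack([cv2.resize(a,(400,300)),cv2.resize(b,(400,300))]),cv2.COLOR_RGB2BGR))
E
```

```text
False
0.039174919871381615 59.46779429912567 [-0.4004  6.0485  9.2908]
True
30.7833 0.034042446773047734 [-7.1496 -0.6342 14.1697]
```

View pics/s.png

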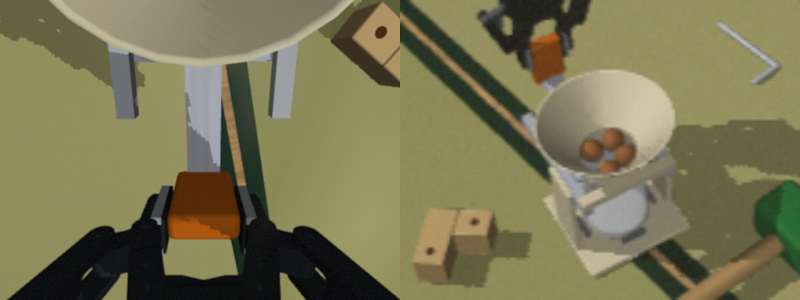

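The guard stopped the pull at 34 mm because the constraint forces were too high for it. I continue with a wider guard.

```bash
python3 - <<'E'
from h import *
np.set_printoptions(precision=4,suppress=True)
y=-11.8;d=-np.array([np.cos(np.radians(y)),np.sin(np.radians(y)),0])
p1=np.array(env.read_state()["eef_pos"])
print(env.move_linear(p1+d*.037,max_speed=.06,guard=35))
env.dwell(1.2)
s=env.read_state();print(s["time"],(np.array(s["eef_pos"])-p1)@d+.034,s["wrist_force"],s["grip_width"],s["finger_force"])
a=save("wrist","s2"); b=env.grab_frame("scene")[190:310,110:270]
cv2.imwrite("pics/s3.png",cv2.cvtColor(np.hstack([cv2.resize(a,(400,300)),cv2.resize(b,(400,300))]),cv2.COLOR_RGB2BGR))
E
```

```text
True
32.6917 0.06787470761957284 [4.5328 0.259  0.6326] 0.03913219879233558 66.05529427528381
```

View pics/s3.png

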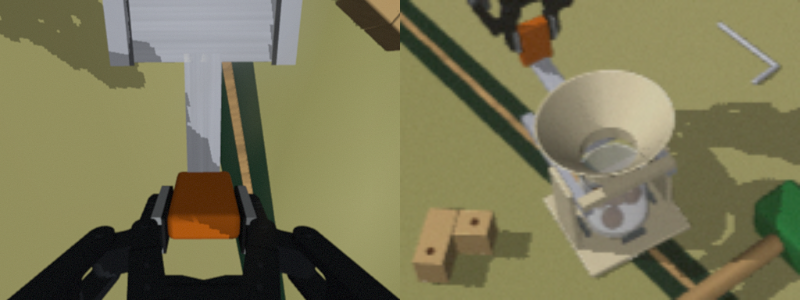

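The slide is at its stop at 67.9 mm, the funnel is empty, and the knobs show dimly in the jar. I return the slide, release it, and check.

```bash
python3 - <<'E'
from h import *
np.set_printoptions(precision=4,suppress=True)
y=-11.8;d=-np.array([np.cos(np.radians(y)),np.sin(np.radians(y)),0])
p=np.array(env.read_state()["eef_pos"])
print(env.move_linear(p-d*.064,max_speed=.06,guard=35))
env.grip(.065); q=np.array(env.read_state()["eef_pos"])
env.dwell(.4)
env.move_linear(q+[0,0,.12],max_speed=.12)
env.move_to([.52,-.2,.4],[180,0,y]); env.dwell(.5)
s=env.read_state();print(s["time"],(q-p)@d)
print([(r["confidence"],wonz(s,np.array(r["at"])*[512,384],.145)) for r in (save("wrist","e1") is None or env.spot_point("wrist","pull_grip"))[:1]])
a=cv2.imread("pics/e1.png")[:,:,::-1]; b=env.grab_frame("scene")
cv2.imwrite("pics/e.png",cv2.cvtColor(np.vstack([np.hstack([cv2.resize(a,(400,300)),cv2.resize(b,(400,300))]),np.hstack([cv2.resize(b[190:310,110:270],(400,300)),cv2.resize(b[150:240,240:360],(400,300))])]),cv2.COLOR_RGB2BGR))
E
```

```text
False
37.1333 -0.06393647653240671
[(0.68, array([ 0.5417, -0.2549,  0.145 ]))]
```

View pics/e.png

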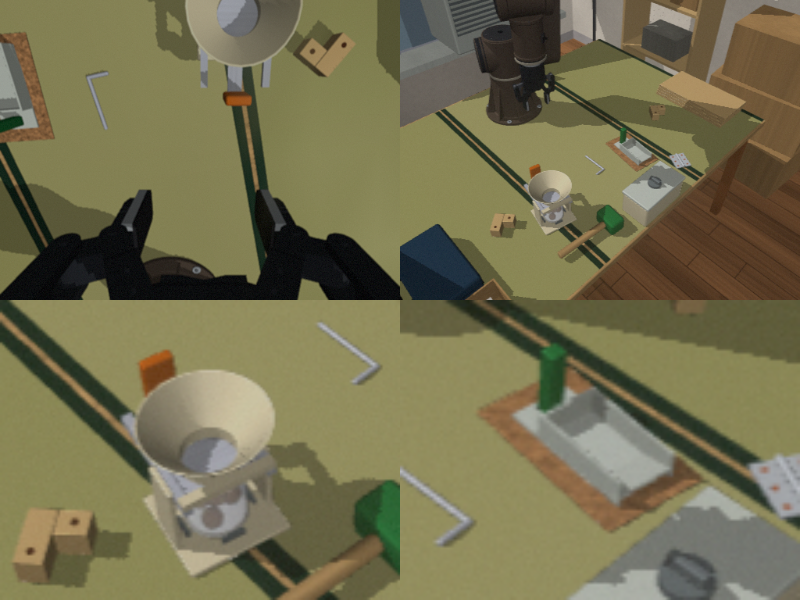

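The slide is shut: the pull measures (0.542,-0.255), its starting place. The tray lies flat on the mat, the funnel is empty, and the jar stands with knobs in it.

```bash
python3 -c "
from workcell import env
print(env.hand_in())"
```

```text
the job is handed in; nothing more can be done
None
```

I handed the job in at about 37 s of the 66 s allowed: the knobs went through the funnel into the jar (funnel seen empty; not all four could be counted through the plastic), the tray is back flat on the mat, the slide is shut and nothing else was touched; no verdict was returned.

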